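# Sort and pack the cast pears

### The job

Pack the white cast pears standing on the studio desk: some are solid and some hollow, which only their weight tells, so feel each one; stand the solid ones upright on the floor of the open plywood crate and the hollow ones upright on the floor of the round tin, whose lid you first lift off and lay flat on the desk, and put back fully on once every pear is in its place. Lower each pear gently all the way down, neither letting it drop in nor pressing it against the container, and leave the tape roll, mug and stapler alone.

Things in the scene. Friction and masses are not known exactly. Their poses are not given: they have to be found in the camera images.
- pear_a_center (a point): plain white cast pear on its flat foot: 90 mm tall, belly 60 mm across (21 mm up), foot 46 mm across, straight round neck 26 mm across from 56 to 84 mm up, the best place to hold it. Point on its axis half-way up, 45 mm above the foot; z up the neck. None from the start if absent. Hollow (70 to 130 g) or solid (320 to 420 g): looks do not tell, only weight
- pear_b_center (a point): another pear of exactly the same look and size as pear_a (hollow or solid, or absent)
- pear_c_center (a point): another pear of exactly the same look and size as pear_a (hollow or solid, or absent)
- pear_d_center (a point): another pear of exactly the same look and size as pear_a (hollow or solid, or absent)
- pear_e_center (a point): another pear of exactly the same look and size as pear_a (hollow or solid, or absent)
- pear_f_center (a point): another pear of exactly the same look and size as pear_a (hollow or solid, or absent)
- tin_floor (a point): centre of the inner floor (5 mm above the desk) of the deep round metal tin, fixed to the desk; outside 178 mm across, inside 170 mm, walls 4 mm; rim 125 mm above the desk, so 120 mm deep inside; three pears stand in it side by side
- crate_floor (a point): centre of the inner floor (6 mm above the desk) of the deep square open plywood crate, fixed to the desk; outside 190 x 190 mm, walls 6 mm, inside 178 x 178 mm; rim 125 mm above the desk, so 119 mm deep inside; x and y run along its walls; three or four pears stand in it side by side
- lid_grip (a point): middle of the wooden grip bar on top of the tin's loose round lid; the bar is 74 mm long along this point's x, 18 mm wide along its y, and stands from 18 mm below the point to 14 mm above it. z up. Shut, the point is 147 mm above the desk; with the lid lying on the desk, 30 mm
- lid: the lid itself, metal, 250 g: a plate 188 mm across, 4 mm thick, over a tapering plug 8 mm high (144 mm across below, 158 above) that drops into the tin's mouth with 6 mm to spare all round. Origin at the centre of the plug's lower face, 30 mm below the middle of the grip bar; axes as there
- tape_roll: bystander: roll of clear packing tape lying flat, 110 mm across, 50 mm high; origin under its centre
- mug: bystander: mug 80 mm across, 90 mm high, handle to its +y; origin under its centre
- stapler: bystander: stapler 150 mm long along its x, 50 mm high; origin under its centre
- pear_a: pear_a again; origin at the centre of its foot
- pear_b: pear_b again; origin at the centre of its foot
- pear_c: pear_c again; origin at the centre of its foot
- pear_d: pear_d again; origin at the centre of its foot
- pear_e: pear_e again; origin at the centre of its foot
- pear_f: pear_f again; origin at the centre of its foot
- tin: the tin again; origin at the centre of its underside, on the desk
- crate: the crate again; origin at the centre of its underside, on the desk
There are look-alikes about, which are no part of the job. What is shaped like the pear_a but pink is not meant.

How it is judged:
By the outcome, as a careful person would: the job done as asked, in the order asked, and still so for the second after the job is handed in, with the robot touching nothing.
Of pear_a, pear_b, pear_c, pear_d, pear_e, pear_f only 4 to 5 are there at a start; the rules pass over those that are not, and their reading is None.
At some moment in a run one of pear_a, pear_b, pear_c, pear_d, pear_e, pear_f, lid may be knocked a few centimetres aside while the robot is not near it.
It also fails if it takes over 210 s, if anything falls off the work surface, if the arm or the gripper's body presses on something with over 40 N, if the wrist force passes 120 N, or if a joint passes its speed limit or range.

### The arm

A 7-joint arm with a two-finger parallel gripper is mounted at the origin on the work surface. World frame = base frame: x ahead of the robot, y to its left, z up, the work surface at z = 0. Lengths are in m, angles in rad, forces in N, time in s.
With the tool pointing down it reaches from about 0.425 to 0.8 m from the base axis. Payload 8.3 kg.
Tool frame: the origin (TCP) lies midway between the tips of the shut fingers; the grasp point (between the pads) lies 19 mm behind it (ctrl.hold_point_z is the distance from the TCP to the grasp point, in m); z points along the fingers, y is the direction in which the jaws open and shut (so a half turn about z gives the same grasp; the last joint's range is limited). The gripper opens to 85 mm and grips with 20 to 120 N. Pads are 22 mm wide; open, the fingers measure 114 mm over their backs; the gripper's body (76 mm by 85 mm) begins 54 mm behind the grasp point. The pads swing forward as they close: fully open they stand 13 mm farther back than shut.
Start: joints at [1.279, 0.383, 0.016, 1.37, -0.006, 1.388, -0.046], TCP at [0.142, -0.609, 0.231] pointing down, gripper open.
Joint ranges: [-2.95, 2.95], [-0.25, 2.06], [-1.52, 1.56], [0.18, 2.33], [-1.44, 4.58], [0.02, 2.06], [-3.01, 3.01]. Speed limits (rad/s): [2.39, 2.39, 3.01, 3.01, 3.14, 3.14, 3.14].

### API

Orientations are given as [roll, pitch, yaw] about the fixed x, y, z axes, in that order (R = Rz(yaw) Ry(pitch) Rx(roll)).
In Python, from station import ctrl gives the robot as it stands. Calls block until the motion is done:
- ctrl.movep(position, orientation): joint-space move of the TCP to a pose.
- ctrl.move_l(position, rotation=None, vel=0.15, guard=None): straight line of the TCP; rotation=None keeps the orientation; vel is the mean speed in m/s. With guard (N) it stops when the force on the tool has changed by that much, and returns True; else False.
- ctrl.set_joints(angles): joint-space move.
- ctrl.set_gripper(opening, grasp_force=None): opening from 0.0 (shut) to 1.0 (fully open); grasp_force is the grip in N (None keeps the last); returns when the fingers have stopped.
- ctrl.dwell(seconds).
- ctrl.ik(position, orientation): joint angles nearest the present ones, or None.
- ctrl.get_obs(): the state.
- ctrl.read_camera(name): name is "side" or "top"; returns the picture (384x512x3 uint8, red, green, blue); there is no depth.
- ctrl.get_calibration(name): a dict with "mtx" (3x3 intrinsics, pixels), "R" (3x3) and "t" (3): a world point X has camera coordinates R X + t. Camera axes: x right, y down, z forward; pixel columns grow to the right and rows downward; lengths in m; the calibration is good to about 2 mm. A picture is of the moment at which its call begins. get_calibration takes no time and is no camera call.
A pose or a line that the arm cannot do raises ctrl.PlanningError and nothing moves.
- ctrl.finish_job(): hands the job in, once; it reports no verdict.
Trained networks look in the newest picture that a camera, given by its name, has taken for a name from the list of things; names that differ only in an ending like _2 or _b are one class to them, and where a whole thing is asked for, a point or a joint stands for the part that bears it (a point fixed in the world has none). Each returns a list of dicts, best first, with "confidence" (0 to 1); they miss things now and then, are a little off and sometimes report something else, mostly with a low value. They report only what shows in the picture. A call takes as long as a camera call. They do not tell look-alikes from the thing itself.
- ctrl.look_for(camera, target): "box" ([left, top, width, height] in pixels, round what is visible of it).
- ctrl.outline_of(camera, target): "mask" (384x512 bool, what is visible of it) and "box" ([left, top, width, height] in pixels, round what is visible of it).
- ctrl.spot_point(camera, target): "centre" ([column, row] in pixels: a listed point, or the origin of a listed thing).
The state is a dict: "time": time; "joints": joint angles; "joint_vel": joint speeds; "tau": joint torques, N m; "tcp_pos": TCP position; "ee_rot": TCP orientation; "ft_force": force on the tool from outside, world axes, zero at the start; "moment": the same for the moment, N m; "opening": opening from 0.0 (shut) to 1.0 (fully open).
Only numpy, scipy, OpenCV 4.12 (cv2) and the standard library are available. Lean on these libraries where they do the work, as an engineer would, in place of code of your own. Each camera call takes 0.05 s, during which the arm holds its last target. There are 200 camera calls.

## Working session

There is one attempt and no reset: what is moved stays moved. The work goes in short steps, each a Python script; the robot and the scene stay as the last script left them, time stands still between calls to the robot, and variables do not carry over. Pictures are saved under pics/ and viewed, about 12 in all and at most 16, crops included, and the job is handed in when it is done.

```bash
ls; mkdir -p pics; python3 - <<'E'
from station import ctrl
import cv2,numpy as np
o=ctrl.get_obs();print(o['time'],o['tcp_pos'],o['ee_rot'],o['ft_force'],ctrl.hold_point_z)
for c in('side','top'):
    im=ctrl.read_camera(c);cv2.imwrite(f'pics/{c}0.png',im[...,::-1])
    k=ctrl.get_calibration(c);print(c,k['mtx'].tolist(),'campos',(-k['R'].T@k['t']).round(3),'axis',k['R'][2].round(2))
    for t in('pear_a_center','tin_floor','crate_floor','lid_grip'):
        print(t,[(np.round(d['centre']).tolist(),round(d['confidence'],2)) for d in ctrl.spot_point(c,t)])
E
```

```text
pics
0.0 [ 0.14166897 -0.60821102  0.23028742] [-3.13964311e+00  3.15920003e-05  2.28805861e-01] [ 0.03233293 -0.32035162 -0.91459577] 0.0187
side [[415.44411855931264, 0.0, 252.22793220351457], [0.0, 415.44411855931264, 192.10823571088588], [0.0, 0.0, 1.0]] campos [ 0.146 -0.548  0.805] axis [ 0.45  0.55 -0.7 ]
pear_a_center [([226.0, 210.0], 0.7), ([186.0, 277.0], 0.6)]
tin_floor [([338.0, 305.0], 0.64)]
crate_floor [([178.0, 163.0], 0.85)]
lid_grip [([352.0, 267.0], 0.92), ([349.0, 276.0], 0.54)]
top [[476.64204682123113, 0.0, 252.77884387744805], [0.0, 476.64204682123113, 180.65872335464465], [0.0, 0.0, 1.0]] campos [0.398 0.    1.211] axis [ 0.15  0.01 -0.99]
pear_a_center [([286.0, 269.0], 0.85), ([244.0, 192.0], 0.7), ([287.0, 155.0], 0.56), ([228.0, 233.0], 0.31)]
tin_floor []
crate_floor [([140.0, 185.0], 0.8)]
lid_grip [([394.0, 167.0], 0.9)]
```

View pics/top0.png

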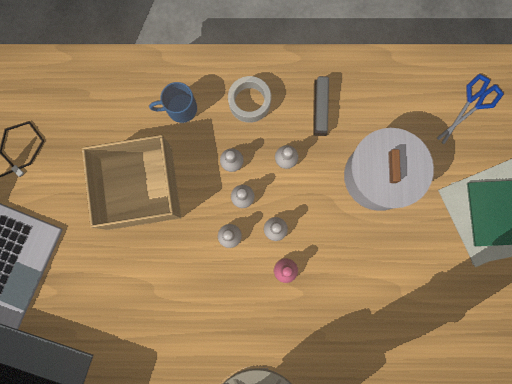

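View pics/side0.png

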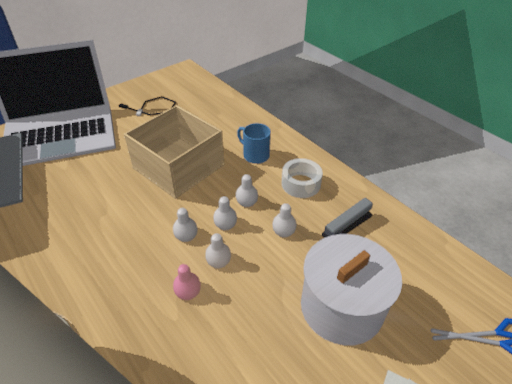

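Both views show five white pears, with necks at about (230,158), (287,154), (242,193), (230,234) and (276,228) in the top view. The pink look-alike is at (286,270), the crate at about (132,182), and the shut tin at about (388,170) with its grip bar at (394,165). There is free desk for the lid near (365,255).

```bash
cat > h.py <<'E'
from station import ctrl
import cv2, numpy as np
from scipy.optimize import minimize
PI=np.pi
CAL={c:ctrl.get_calibration(c) for c in('top','side')}
def proj(c,X):
    k=CAL[c]; p=(k['mtx']@(k['R']@np.asarray(X,float).reshape(-1,3).T+k['t'].reshape(3,1))); return (p[:2]/p[2]).T
def back(c,uv,z):
    k=CAL[c]; d=k['R'].T@np.linalg.solve(k['mtx'],[uv[0],uv[1],1]); o=-k['R'].T@k['t'].ravel(); return (o+d*(z-o[2])/d[2])[:2]
def rings(prof,n=40):
    a=np.linspace(0,2*PI,n,endpoint=False)
    return np.vstack([np.c_[r*np.cos(a),r*np.sin(a),0*a+z] for z,r in prof])
PEARP=[(0,.023),(.01,.028),(.021,.030),(.032,.028),(.056,.013),(.084,.013),(.09,.008)]
PEAR=rings(PEARP); TIN=rings([(0,.089),(.125,.089)]); LID=rings([(.008,.094),(.012,.094)]); PLATE=LID
BOX=np.array([[x,y,z] for x in(-.095,.095) for y in(-.095,.095) for z in(0,.125)])
S=3
def sil(c,P,parts=None):
    im=np.zeros((384*S,512*S),np.uint8)
    n=40
    groups=[P] if len(P)%n else [P[i*n:(i+2)*n] for i in range(len(P)//n-1)]
    for g in groups:
        h=cv2.convexHull((proj(c,g)*S+S/2-.5).astype(np.float32)).round().astype(np.int32)
        cv2.fillConvexPoly(im,h,1)
    return im
def fit(P,masks,x0,yaw=None,z=0):
    """masks {cam:mask}; fits x,y(,yaw) by overlap"""
    M={c:cv2.resize(m.astype(np.uint8),None,fx=S,fy=S,interpolation=cv2.INTER_NEAREST) for c,m in masks.items()}
    def T(q):
        a=q[2] if yaw is not None else 0; R=np.array([[np.cos(a),-np.sin(a),0],[np.sin(a),np.cos(a),0],[0,0,1]])
        return P@R.T+[q[0],q[1],z]
    def cost(q):
        s=0
        for c,m in M.items():
            r=sil(c,T(q)); s+=1-(r&m).sum()/max(1,(r|m).sum())
        return s/len(M)
    q0=list(x0)+([yaw] if yaw is not None else [])
    sx=np.vstack([q0]+[np.add(q0,d) for d in (np.diag([.015,.015,.15][:len(q0)]))])
    r=minimize(cost,q0,method='Nelder-Mead',options=dict(initial_simplex=sx,xatol=2e-4,fatol=1e-4,maxiter=150))
    return r.x,1-r.fun
def pears(cams=('top','side'),snap=True,imgs={}):
    """white pears standing on the desk: list of (x,y,IoU,cam)"""
    out=[]
    for c in cams:
        im=ctrl.read_camera(c); imgs[c]=im
        for d in ctrl.outline_of(c,'pear_a'):
            m=d['mask']
            if m.sum()<60: continue
            col=im[m].mean(0)
            if col[0]-col[1]>25: continue
            u=np.argwhere(m).mean(0)[::-1]
            q,i=fit(PEAR,{c:m},back(c,u,.035)); out.append((round(q[0],4),round(q[1],4),round(i,2),c,round(d['confidence'],2)))
    return out
def t(): return round(ctrl.get_obs()['time'],1)
def rot(yaw): return [PI,0,yaw]
def ft(n=8):
    f=[]
    for _ in range(n): f.append(ctrl.get_obs()['ft_force']); ctrl.dwell(.03)
    return np.mean(f,0)
E
python3 - <<'E'
from h import *
im={}
for p in sorted(pears(imgs=im)): print(p)
for c in('top','side'):
    d=ctrl.outline_of(c,'crate')[0]; u=np.argwhere(d['mask']).mean(0)[::-1]
    print(c,'crate',fit(BOX,{c:d['mask']},back(c,u,.06),yaw=.1),d['confidence'])
    d=ctrl.outline_of(c,'tin'); print(c,'tin',[(x['box'],x['confidence']) for x in d])
    for d in ctrl.outline_of(c,'lid')[:1]:
        u=np.argwhere(d['mask']).mean(0)[::-1]; print(c,'lid',fit(LID,{c:d['mask']},back(c,u,.127),z=.117),d['confidence'])
    hsv=cv2.cvtColor(im[c],cv2.COLOR_RGB2HSV)
    s=ctrl.spot_point(c,'lid_grip')[0]['centre']; print('grip',s,back(c,s,.147))
    x,y=np.int32(s); w=im[c][y-25:y+25,x-25:x+25].astype(int); m=(w[...,0]-w[...,2]>40).astype(np.uint8)
    r=cv2.minAreaRect(cv2.findNonZero(m)); b=cv2.boxPoints(r)+[x-25,y-25]
    print('bar',m.sum(),[back(c,q,.161).round(3).tolist() for q in b])
f=[ctrl.get_obs()['ft_force']];[ (ctrl.dwell(.05),f.append(ctrl.get_obs()['ft_force'])) for _ in range(8)]
print(np.mean(f,0),np.std(f,0),t())
for s in [(365,255),(360,258)]: print(back('top',s,.01))
E
```

```text
(np.float64(0.4358), np.float64(0.0687), np.float64(0.94), 'side', 0.67)
(np.float64(0.4365), np.float64(0.0706), np.float64(0.95), 'top', 0.73)
(np.float64(0.4519), np.float64(-0.0465), np.float64(0.9), 'side', 0.62)
(np.float64(0.4537), np.float64(-0.0445), np.float64(0.95), 'top', 0.56)
(np.float64(0.5336), np.float64(0.0364), np.float64(0.89), 'side', 0.74)
(np.float64(0.5359), np.float64(0.0395), np.float64(0.87), 'top', 0.98)
(np.float64(0.6271), np.float64(0.0674), np.float64(0.95), 'top', 0.7)
(np.float64(0.6276), np.float64(0.0653), np.float64(0.94), 'side', 0.94)
(np.float64(0.6339), np.float64(-0.0713), np.float64(0.94), 'top', 0.56)
(np.float64(0.6352), np.float64(-0.0731), np.float64(0.84), 'side', 0.94)
top crate (array([0.55903453, 0.30342688, 0.16801559]), np.float64(0.9797546538560522)) 0.95
top tin [([343.9, 154.8, 45.7, 54.4], 0.68), ([232.5, 186.6, 22.8, 22.4], 0.58)]
top lid (array([ 0.59051305, -0.30821053]), np.float64(0.9838475613603382)) 0.97
grip [392.7, 167.1] [ 0.58695529 -0.30559461]
bar 336 [[0.625, -0.294], [0.626, -0.317], [0.551, -0.317], [0.55, -0.294]]
side crate (array([0.55767582, 0.29862753, 0.13722311]), np.float64(0.978750781878295)) 0.65
side tin [([300.6, 280.7, 86.7, 69.3], 0.78), ([213.1, 199.3, 26.2, 33.0], 0.35)]
side lid (array([ 0.58997882, -0.31157101]), np.float64(0.9764746703678001)) 0.64
grip [175.8, 160.7] [0.48862373 0.16660677]
bar 2018 [[0.483, 0.279], [0.581, 0.201], [0.479, 0.05], [0.394, 0.119]]
[-0.11811976 -0.22053347  0.08007463] [0.35204854 0.17032255 0.50916356] 1.5
[ 0.38935664 -0.26783789]
[ 0.38194147 -0.25523244]
```

```bash
cat >> h.py <<'E'
def yawpick(p,yaw,half=True):
    """the equivalent yaw with the least joint travel"""
    j0=np.array(ctrl.get_obs()['joints']); best=None
    for k in ((-1,0,1) if half else (0,)):
        y=yaw+k*PI; j=ctrl.ik(list(p),rot(y))
        if j is not None:
            c=np.abs(np.array(j)-j0).max()
            if best is None or c<best[0]: best=(c,y)
    return best[1]
def lower(x,y,ztouch,guard=4,over=.004,start=.012,vel=.02):
    ctrl.move_l([x,y,ztouch+start],vel=.12)
    hit=ctrl.move_l([x,y,ztouch-over],vel=vel,guard=guard)
    z=ctrl.get_obs()['tcp_pos'][2]; return hit,round(z-ztouch,4)
E
python3 - <<'E'
from h import *
x,y=.589,-.308; zg=.147+.008-.019
ctrl.set_gripper(.5,60)
yw=yawpick([x,y,zg+.07],0)
ctrl.movep([x,y,zg+.07],rot(yw)); print('at',t(),yw)
print(ctrl.move_l([x,y,zg],vel=.12,guard=8)); ctrl.set_gripper(0,60); print(ctrl.get_obs()['opening'],ctrl.get_obs()['tcp_pos'])
f0=ft()
ctrl.move_l([x,y,zg+.06],vel=.1); ctrl.dwell(.2);print('lift',ft()-f0,ctrl.get_obs()['opening'])
X,Y=.385,-.25
ctrl.move_l([X,Y,zg+.06-.03],vel=.2)
print(lower(X,Y,zg-.117),t())
ctrl.set_gripper(.5); ctrl.move_l([X,Y,.2],vel=.15)
print(t())
for c in('top','side'):
    im=ctrl.read_camera(c); cv2.imwrite(f'pics/{c}1.png',im[...,::-1])
    for n,P in(('tin',TIN),('lid',LID)):
        for d in ctrl.outline_of(c,n)[:1]:
            u=np.argwhere(d['mask']).mean(0)[::-1]; print(c,n,fit(P,{c:d['mask']},back(c,u,.06 if n=='tin' else .01)),d['confidence'])
    for n in('tin_floor','lid_grip','crate_floor'):
        for d in ctrl.spot_point(c,n)[:2]: print(c,n,back(c,d['centre'],{'tin_floor':.005,'lid_grip':.03,'crate_floor':.006}[n]),d['confidence'])
for p in sorted(pears()): print(*p)
print(t())
E
```

```text
at 3.9 0.0
False
0.19908846224363477 [ 0.5897154  -0.30840194  0.13751612]
lift [ 0.45294175  0.60454503 -8.40242533] 0.19505722634368167
(True, np.float64(0.0014)) 9.6
11.3
top tin (array([ 0.58957359, -0.30881508]), np.float64(0.9804614128215599)) 0.82
top lid (array([ 0.38645915, -0.24836343]), np.float64(0.780646862787408)) 0.68
top tin_floor [ 0.58378413 -0.31449265] 0.89
top lid_grip [ 0.38414176 -0.25054868] 0.83
top crate_floor [0.56136446 0.2947648 ] 0.83
side tin (array([ 0.59005435, -0.31158736]), np.float64(0.9778319252059221)) 0.56
side lid (array([ 0.38505167, -0.25241032]), np.float64(0.9854118276155941)) 0.57
side tin_floor [ 0.60072338 -0.3098333 ] 0.76
side lid_grip [ 0.38266897 -0.25016615] 0.86
side crate_floor [0.56772478 0.3100873 ] 0.75
0.4352 0.0691 0.91 side 0.64
0.4358 0.0703 0.93 top 0.84
0.4518 -0.0464 0.81 side 0.88
0.4541 -0.0432 0.92 top 0.58
0.505 0.3909 0.06 top 0.46
0.5322 0.0467 0.17 side 0.66
0.5357 0.0392 0.89 top 0.56
0.6273 0.0663 0.96 top 0.86
0.6361 -0.0715 0.95 top 0.79
0.6362 -0.0767 0.74 side 0.87
0.7712 -0.1728 0.43 side 0.59
12.1
```

View pics/top1.png

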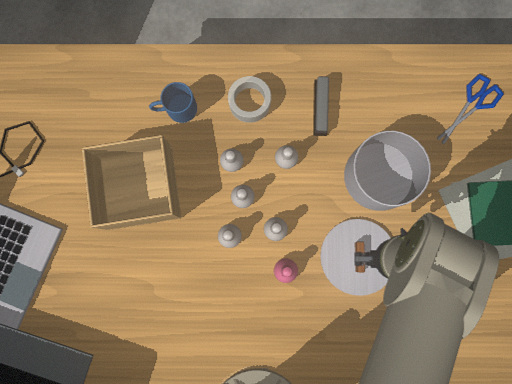

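Lid is flat at (0.385,-0.250) beside the open tin, and all five pears are still standing. Next is one pear, with weighing.

```bash
cat >> h.py <<'E'
TINC=np.array([.590,-.310]); CRC=np.array([.558,.301]); CRY=.155
def rz(a): return np.array([[np.cos(a),-np.sin(a)],[np.sin(a),np.cos(a)]])
CS=[CRC+rz(CRY)@np.array(s) for s in((.042,.042),(.042,-.042),(-.042,.042),(-.042,-.042))]
TS=[TINC+.042*np.array([np.cos(a),np.sin(a)]) for a in(PI/2,PI/2+2*PI/3,PI/2-2*PI/3)]
HI=.235
def scan():
    """white pears on the open desk, both cameras merged"""
    ps=[p for p in pears() if p[2]>.7 and np.hypot(*(np.array(p[:2])-TINC))>.1 and np.hypot(*(np.array(p[:2])-CRC))>.13]
    g=[]
    for p in sorted(ps,key=lambda p:-p[2]):
        for q in g:
            if np.hypot(q[0][0]-p[0],q[0][1]-p[1])<.025: q.append(p); break
        else: g.append([p])
    return [(np.mean([q[:2] for q in a],0).round(4),len(a)) for a in g]
def pick(p):
    x,y=p; zt=.074-ctrl.hold_point_z
    yw=yawpick([x,y,zt+.06],0); ctrl.set_gripper(.65,40)
    ctrl.movep([x,y,zt+.06],rot(yw)); ctrl.dwell(.2); f0=ft(20)
    if ctrl.move_l([x,y,zt],vel=.1,guard=6): print('GUARD on the way down',ctrl.get_obs()['tcp_pos']); return None
    ctrl.set_gripper(0,40); o=ctrl.get_obs(); zg=o['tcp_pos'][2]
    ctrl.move_l([x,y,zt+.05],vel=.08); ctrl.dwell(.3); w=f0[2]-ft(20)[2]
    print('pick',p,'opening',round(o['opening'],3),round(ctrl.get_obs()['opening'],3),'weight N',round(w,2),t()); return w,zg
def place(s,yaw,zg,floor):
    c=ctrl.get_obs()['tcp_pos']; ctrl.move_l([c[0],c[1],HI],vel=.2)
    yw=yawpick([*s,HI],yaw); ctrl.movep([*s,HI],rot(yw)); ctrl.dwell(.2)
    for _ in range(3):
        r=lower(*s,zg+floor); print('lower',r)
        if r[1]<.0035: break
    ctrl.set_gripper(.48); ctrl.move_l([*s,HI],vel=.15); print('placed',s.round(3),t())
E
python3 - <<'E'
from h import *
w=pick([.4353,.0697])
if w:
    if w[0]<1.8: place(TS[0],0,w[1],.005)
    elif 2.6<w[0]<5: place(CS[0],CRY,w[1],.006)
for p in scan(): print(p)
for c in('top','side'): cv2.imwrite(f'pics/{c}2.png',ctrl.read_camera(c)[...,::-1])
print(t())
E
python3 -c "
import cv2,numpy as np
cv2.imwrite('pics/c2.png',np.hstack([cv2.imread('pics/top2.png')[80:330,60:460],cv2.imread('pics/side2.png')[80:330,60:460]]))"
```

```text
pick [0.4353, 0.0697] opening 0.29 0.291 weight N 1.14 17.4
lower (True, np.float64(0.0117))
lower (True, np.float64(0.0124))
lower (True, np.float64(0.012))
placed [ 0.59  -0.268] 24.0
(array([ 0.6345, -0.0738]), 2)
(array([0.5352, 0.0378]), 2)
(array([0.6245, 0.0633]), 1)
(array([ 0.4526, -0.0453]), 2)
24.3
```

View pics/c2.png

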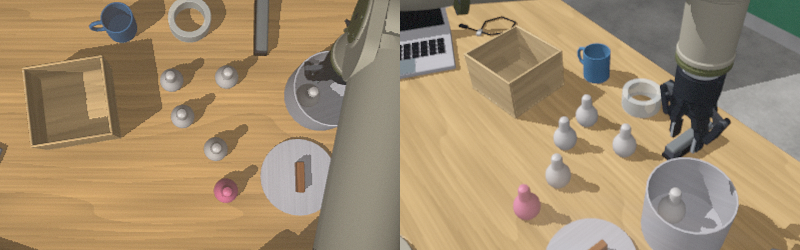

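The pear (hollow, 1.1 N) stands in the tin at top-crop (313,92), but the guard stopped it about 12 mm high on all three tries. The finger linkage may be touching the rim with the jaws radial. I'll check that with the force and see where the pear is.

```bash
python3 - <<'E'
from h import *
o=ctrl.get_obs();print(o['tcp_pos'],o['ft_force'],o['opening'],t())
# pear pose in tin
c='side'
ctrl.read_camera('side')
for d in ctrl.spot_point('side','pear_a_center'):
    p=back('side',d['centre'],.05)
    if np.hypot(*(p-TINC))<.1: print('side in tin',p,d)
# tangential jaws: tool x radial
s=TINC+.042*np.array([0,1]); yw=yawpick([*s,HI],PI/2); print(yw)
ctrl.movep([*s,HI],rot(yw)); ctrl.dwell(.3)
ctrl.read_camera('top')
for d in ctrl.spot_point('top','pear_a_center'):
    p=back('top',d['centre'],.05)
    if np.hypot(*(p-TINC))<.1: print('top in tin',p,d)
f0=ft()
ctrl.set_gripper(.6)
for z in (.13,.11,.10,.09,.08,.07,.0605):
    h=ctrl.move_l([*s,z],vel=.08,guard=6); ctrl.dwell(.1); print(z,h,ctrl.get_obs()['tcp_pos'].round(4),(ft(6)-f0).round(2))
    if h: break
print(t())
E
```

```text
[ 0.58981515 -0.26803416  0.23448123] [-0.63928416  0.44342663  0.15360659] 0.48196542903691025 24.3
side in tin [ 0.56309774 -0.29258948] {'centre': [330.1, 294.1], 'confidence': 0.59}
-1.5707963267948966
0.13 False [ 0.5903 -0.2681  0.1306] [ 0.24 -0.15 -0.23]
0.11 False [ 0.5901 -0.268   0.11  ] [ 0.41  0.22 -0.24]
0.1 False [ 0.5899 -0.2679  0.0998] [0.33 0.25 0.01]
0.09 False [ 0.5899 -0.2679  0.0897] [ 0.03 -0.09  0.  ]
0.08 False [ 0.5899 -0.2679  0.0797] [ 0.47 -0.23 -0.32]
0.07 False [ 0.5899 -0.268   0.0698] [ 0.52 -0.29 -0.27]
0.0605 False [ 0.5899 -0.2679  0.0602] [ 0.28  0.03 -0.27]
31.9
```

```bash
python3 - <<'E'
from h import *
s=TINC+[0,.042]
print('expected px side',proj('side',[*s,.05]),proj('side',[*s,.095]),'top',proj('top',[*s,.05]),proj('top',[*s,.095]))
ctrl.move_l([*s,HI],vel=.15)
ctrl.movep([.45,-.12,.3],rot(-PI/2))
a=ctrl.read_camera('top');b=ctrl.read_camera('side')
cv2.imwrite('pics/c3.png',np.hstack([cv2.resize(a[120:260,320:460],(400,400),interpolation=3),cv2.resize(b[220:360,270:410],(400,400),interpolation=3)])[...,::-1]); print(t())
E
```

```text
expected px side [[330.3780976  279.23902544]] [[333.32567703 266.92322962]] top [[366.26612022 172.68612523]] [[370.56603171 169.60506812]]
34.2
```

View pics/c3.png

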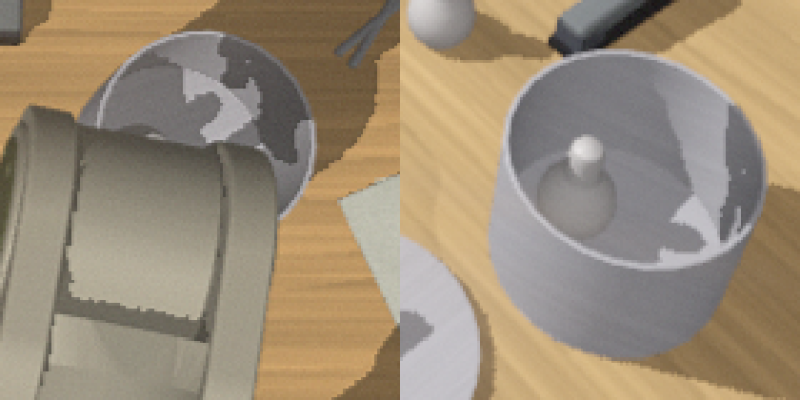

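The pear stands upright in the tin; its neck top is at side px (335,271), about 8 mm from target. I'll regrip it with the jaws tangential and set it down properly. I'm also fixing the helper so it never releases high.

```bash
cat >> h.py <<'E'
TA=(PI/2,PI/2+2*PI/3,PI/2-2*PI/3)
TS=[TINC+.041*np.array([np.cos(a),np.sin(a)]) for a in TA]
CS=[CRC+rz(CRY)@np.array(s) for s in((.039,.039),(-.039,-.039),(.039,-.039),(-.039,.039))]
CA=[CRY+a for a in(PI/4,PI/4,-PI/4,-PI/4)]   # tool x radial, jaws tangential
def pick(p,floor=0,yaw=0,lift=.05):
    x,y=p; zt=floor+.074-ctrl.hold_point_z; za=zt+.06 if not floor else HI
    yw=yawpick([x,y,za],yaw); ctrl.set_gripper(.65,40)
    ctrl.movep([x,y,za],rot(yw)); ctrl.dwell(.2); f0=ft(20)
    if ctrl.move_l([x,y,zt],vel=.1,guard=6): raise SystemExit('GUARD on the way down %s'%ctrl.get_obs()['tcp_pos'])
    ctrl.set_gripper(0,40); o=ctrl.get_obs(); zg=o['tcp_pos'][2]-floor
    ctrl.move_l([x,y,zt+lift],vel=.08); ctrl.dwell(.3); w=f0[2]-ft(20)[2]
    print('pick',np.round(p,4),'opening',round(o['opening'],3),round(ctrl.get_obs()['opening'],3),'weight N',round(w,2),t()); return w,zg
def place(s,yaw,zg,floor,rise=True):
    if rise:
        c=ctrl.get_obs()['tcp_pos']; ctrl.move_l([c[0],c[1],HI],vel=.25)
        yw=yawpick([*s,HI],yaw); ctrl.movep([*s,HI],rot(yw))
    z0=zg+floor; ctrl.move_l([*s,z0+.012],vel=.12); 
    for _ in range(5):
        ctrl.dwell(.3); hit=ctrl.move_l([*s,z0-.003],vel=.02,guard=3); o=ctrl.get_obs(); dz=o['tcp_pos'][2]-z0
        print('  lower',hit,round(dz,4),np.round(o['ft_force'],1))
        if dz<.0025: break
    else: raise SystemExit('NOT DOWN, still held')
    ctrl.set_gripper(.45); ctrl.move_l([*s,HI],vel=.15); print('placed',np.round(s,3),'opening',round(ctrl.get_obs()['opening'],2),t())
E
python3 - <<'E'
from h import *
p=(back('side',(335.1,271.1),.092)+back('top',(373,172),.092))/2
print(back('side',(335.1,271.1),.092),back('top',(373,172),.092))
w,zg=pick(p,.005,PI/2,lift=.03)
c=ctrl.get_obs()['tcp_pos'];print(c,zg)
place(np.array(p),None,zg,.005,rise=False)
E
```

```text
[ 0.58712259 -0.27617487] [ 0.5847649  -0.27430359]
pick [ 0.5859 -0.2752] opening 0.294 0.296 weight N 1.32 40.0
[ 0.58595145 -0.27525384  0.09033973] 0.05557531700269646
  lower True -0.0003 [ 1.9 -0.4  2.4]
placed [ 0.586 -0.275] opening 0.45 42.8
```

```bash
cat >> h.py <<'E'
TA=(PI/2,np.radians(216),np.radians(336))
TS=[np.array([.586,-.275])]+[TINC+.045*np.array([np.cos(a),np.sin(a)]) for a in TA[1:]]
def job(n,nt,nc):
    for _ in range(n):
        g=sorted(scan(),key=lambda a:(-a[1],a[0][0])); print([(a[0].tolist(),a[1]) for a in g])
        if not g: break
        w,zg=pick(g[0][0])
        op=ctrl.get_obs()['opening']
        if abs(op-.293)>.03: raise SystemExit('bad grip')
        if w<1.9: place(TS[nt],TA[nt],zg,.005); nt+=1
        elif 2.5<w<5: place(CS[nc],CA[nc],zg,.006); nc+=1
        else: raise SystemExit('weight unclear')
    print('nt,nc',nt,nc)
E
python3 - <<'E'
from h import *
job(2,1,0)
a=ctrl.read_camera('top');b=ctrl.read_camera('side')
cv2.imwrite('pics/c4.png',np.hstack([a[80:330,60:460],b[80:360,60:460][:250]])[...,::-1])
E
```

```text
[([0.453, -0.0456], 2), ([0.5349, 0.0372], 2), ([0.6249, 0.0646], 2), ([0.6361, -0.0729], 1)]
pick [ 0.453  -0.0456] opening 0.293 0.29 weight N 3.47 48.1
  lower True 0.0001 [-1.   0.2  5.7]
placed [0.591 0.346] opening 0.45 54.3
[([0.5342, 0.0369], 2), ([0.6262, 0.0648], 2), ([0.6354, -0.074], 2)]
pick [0.5342 0.0369] opening 0.298 0.294 weight N 0.7 59.8
  lower True 0.0001 [-0.6  1.   6.2]
placed [ 0.554 -0.336] opening 0.45 65.9
nt,nc 2 1
```

View pics/c4.png

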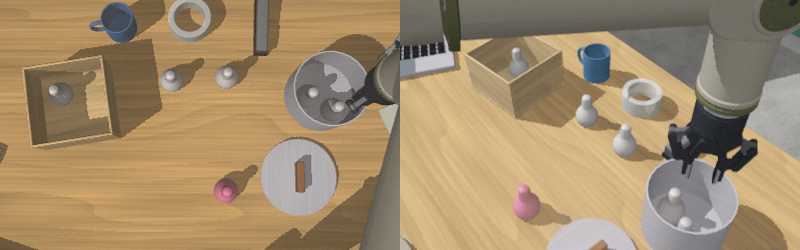

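One pear is upright in the crate and two are in the tin. The last two stand at top crop (171,80) and (227,76).

```bash
sed -i 's/z0-.003\],vel=.02,guard=3/z0-.003],vel=.012,guard=3/' h.py; python3 - <<'E'
from h import *
job(2,2,1)
ctrl.movep([.45,.1,.35],rot(0)) 
print('left',scan(),t())
a=ctrl.read_camera('top');b=ctrl.read_camera('side')
for c in('top','side'):
    ctrl.read_camera(c)
    for d in ctrl.outline_of(c,'lid')[:1]:
        u=np.argwhere(d['mask']).mean(0)[::-1]; print(c,fit(LID,{c:d['mask']},back(c,u,.01)))
    print([ (back(c,d['centre'],.03),d['confidence']) for d in ctrl.spot_point(c,'lid_grip')[:2]])
cv2.imwrite('pics/c5.png',np.hstack([a[80:330,60:460],b[80:330,60:460]])[...,::-1]);print(t())
E
```

```text
[([0.6267, 0.0649], 2), ([0.6354, -0.0739], 2)]
pick [0.6267 0.0649] opening 0.292 0.289 weight N 3.76 71.8
  lower True -0.0 [-0.4 -0.2  6.8]
placed [0.525 0.256] opening 0.45 77.6
[([0.6349, -0.074], 2)]
pick [ 0.6349 -0.074 ] opening 0.294 0.291 weight N 3.04 83.2
  lower True 0.0 [ 0.4 -0.   6.6]
placed [0.603 0.268] opening 0.45 89.5
nt,nc 2 3
left [] 90.7
top (array([ 0.3859191 , -0.24924172]), np.float64(0.9845977231416818))
[(array([ 0.38077733, -0.25264558]), 0.83)]
side (array([0.64471373, 0.40926112]), np.float64(0.18736697132840863))
[(array([ 0.58206608, -0.31096763]), 0.68), (array([ 0.38048483, -0.25131973]), 0.65)]
91.1
```

View pics/c5.png

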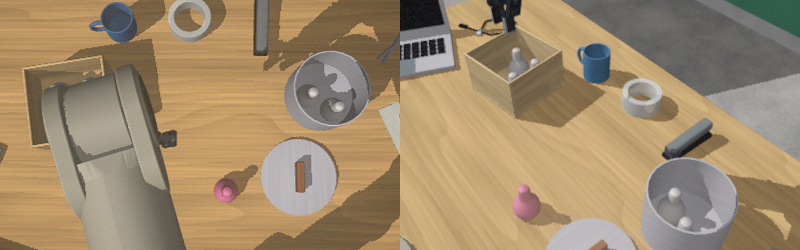

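```bash
python3 - <<'E'
from h import *
x,y=.3855,-.2500; zg=.019
ctrl.set_gripper(.5,60)
yw=yawpick([x,y,.15],0); ctrl.movep([x,y,.15],rot(yw))
im=ctrl.read_camera('top'); ctrl.read_camera('side')
a=cv2.resize(im[110:250,60:200],(400,400),interpolation=3)
print('guard',ctrl.move_l([x,y,zg],vel=.08,guard=8)); ctrl.set_gripper(0,60); o=ctrl.get_obs(); z0=o['tcp_pos'][2]; print(o['opening'],o['tcp_pos'])
ctrl.move_l([x,y,.205],vel=.15); print('op',ctrl.get_obs()['opening'])
X,Y=.5898,-.3095
ctrl.move_l([X,Y,.205],vel=.15); zs=z0+.117
ctrl.move_l([X,Y,zs+.018],vel=.08); ctrl.dwell(.3)
for _ in range(4):
    h=ctrl.move_l([X,Y,zs-.003],vel=.015,guard=4); o=ctrl.get_obs(); print(h,(o['tcp_pos']-[X,Y,zs]).round(4),o['ft_force'].round(1))
    if o['tcp_pos'][2]-zs<.0025: break
    ctrl.dwell(.3)
else: raise SystemExit('lid not down')
ctrl.set_gripper(.5); ctrl.move_l([X,Y,.24],vel=.12)
ctrl.movep([.40,-.1,.3],rot(yw)); ctrl.dwell(.3)
i1=ctrl.read_camera('top');i2=ctrl.read_camera('side')
for c in('top','side'):
    for d in ctrl.outline_of(c,'lid')[:1]:
        u=np.argwhere(d['mask']).mean(0)[::-1]; print(c,fit(LID,{c:d['mask']},back(c,u,.127),z=.117))
cv2.imwrite('pics/c6.png',np.hstack([a,cv2.resize(i2[220:360,270:410],(400,400),interpolation=3)])[...,::-1])
cv2.imwrite('pics/top7.png',i1[...,::-1]); print(t())
E
```

```text
guard False
0.19698537354184814 [ 0.3857974  -0.25009891  0.01947104]
op 0.19717814533504346
True [-0.     -0.      0.0001] [-0.5  0.7  5.9]
top (array([ 0.59040534, -0.30893563]), np.float64(0.983249968475474))
side (array([ 0.58873217, -0.31113347]), np.float64(0.9800736597060561))
103.2
```

View pics/c6.png

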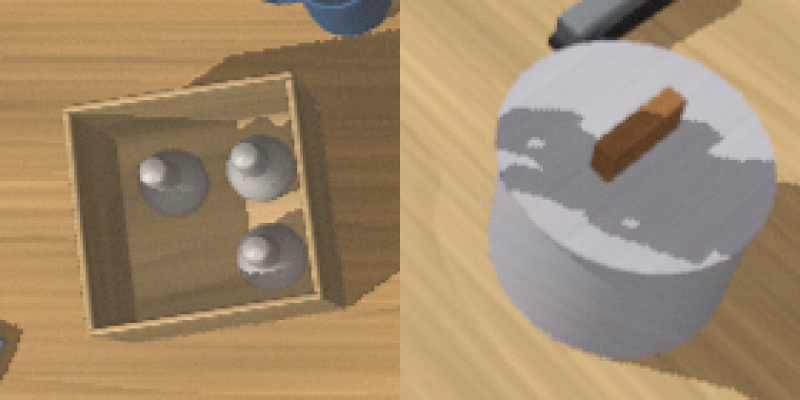

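View pics/top7.png

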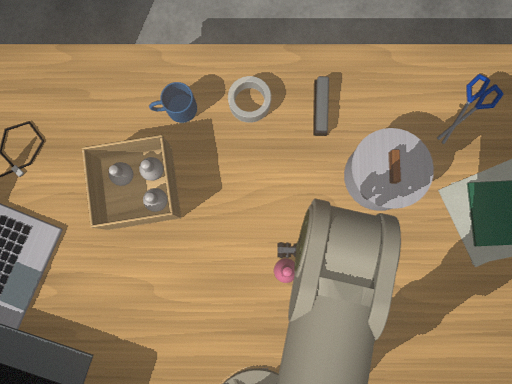

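Three pears stand upright in the crate, the lid sits flat and fully on at (392,168), and the mug, tape roll and stapler haven't moved. Handing in.

```bash
python3 - <<'E'
from h import *
print(ctrl.finish_job(),t())
E
```

```text
the job is handed in; nothing more can be done
the job is handed in; nothing more can be done
```

The job is handed in with every pear packed, but the first pear was let go too high and probably dropped about 12 mm into the tin.

- **Lid:** I lifted it off first, laid it flat on the desk, and put it back once every pear was in.
- **Solid pears, in the crate:** three, at about 3.5, 3.8 and 3.0 N.
- **Hollow pears, in the tin:** two, at about 1.1 and 0.7 N. The first weighed 1.3 N when I lifted it again.

**What went wrong:** on that first pear the force guard stopped the descent about 12 mm above the floor, and my script opened the gripper anyway. The cause was probably the finger linkage touching the rim with the jaws pointing outward. It stayed upright, so I gripped it again with the jaws turned sideways and set it down properly. The other four reached the floor within 0.1 mm of the expected height.

**Last checks at 103 s:**
- **Lid height:** it ended within 0.1 mm of its shut height.
- **Lid position:** it was centred on the tin to about 2 mm in both cameras.
- **Crate and desk:** three pears were upright in the crate, no white pears were left on the desk, and the mug, tape roll, stapler and pink pear showed no sign of having moved.
- **Tin:** I saw both pears upright only before the lid went on.
- **Disagreement:** one side-camera fit of the lid, while it lay on the desk, was wrong. I ignored it because the top camera and the earlier fits agreed.

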